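# Zero the gauge and hold a tension spring at its test length

### The arm

A 6-joint arm with a two-finger parallel gripper is mounted at the origin on the work surface; the furniture and walls round the work are solid. World frame = base frame: x ahead of the robot, y to its left, z up, the work surface at z = 0. Lengths are in m, angles in rad, forces in N, time in s.
With the tool pointing down it reaches from about 0.35 to 0.875 m from the base axis. Payload 4.2 kg.
Tool frame: the origin (TCP) lies at the very end of the fingers, on their centre line; the grasp point (between the pads) lies 19 mm behind it; z points along the fingers, y is the line along which they close (so a half turn about z gives the same grasp; the last joint's range is limited). The gripper opens to 87 mm and grips with 3 to 60 N. Pads are 19 mm wide; open, the fingers measure 117 mm over their backs; the gripper's body (75 mm by 190 mm) begins 51 mm behind the grasp point.
Start: joints at [-0.962, 0.385, 0.008, 0, -1.194, -0.259], TCP at [0.214, -0.587, 0.223] pointing down, gripper open.
Joint ranges: [-3.14, 3.14], [-1.21, 2.06], [-1.07, 1.41], [-3.16, 2.05], [-2.99, -0.16], [-3.1, 3.1]. Speed limits (rad/s): [2.79, 2.79, 3.14, 3.14, 3.14, 3.14].

### API

Orientations are given as a rotation vector (axis times angle).
In Python, from station import manip gives the robot as it stands.
- The arm moves only by the tool arm_command, never from a script. Its argument "motion" is a list of rows, each a list of 3 entries, a list of its own where there are three numbers: the closure, from -1 (fully open) to 1 (shut), so that 0 is half open, then the shift along the tool's x, y, z in m, then the turn about the tool's z in degrees. In form: [[grip, [x, y, z], turn], ...]. A call has 1 to 5 rows; each row is the pose to reach, as a shift and turn from the pose commanded when the call began, along the tool's axes at that moment; what a row does not reach only later rows make up. A row lasts 1/10 s, in which the tool goes at most 50 mm and 8.59 degrees, less where a joint would pass 70% of its speed; a pose out of reach is approached as far as the arm can. A call with a gripper value outside its range is refused whole. The fingers move at their own pace and stop on an object; "newtons" is the grip in N (left out, the last holds). Time passes only in rows, so rows that repeat a pose let the fingers close. It gives the time, the measured TCP pose, the force, the opening and the grip force at its end, in the units of the state.
- manip.read_state(): the state, without advancing time (a new reading comes with each control period).
- manip.camera(name): name is "side" or "top" or "wrist"; returns a dict with "color" (384x512x3 uint8, red, green, blue), "depth" (384x512 float32, m along the optical axis (not along the pixel's ray), 0 where there is no reading), "K" (3x3 intrinsics, pixels), "position" and "rotation" of the camera in the world. Camera axes: x right, y down, z forward; pixel columns grow to the right and rows downward; lengths in m; the calibration is good to about 2 mm. A picture is of the moment at which its call begins.
- manip.finish_job(): hands the job in; it is judged then, once.
The state is a dict: "time": time; "joints": joint angles; "joint_vel": joint speeds; "effort": joint torques, N m; "tool_pos": TCP position; "orientation": TCP orientation; "force": force on the tool from outside, world axes, zero at the start; "moment": the same for the moment, N m; "width": opening from 0.0 (shut) to 1.0 (fully open); "grip_force": force on a finger pad.
Only numpy, scipy, OpenCV 4.12 (cv2) and the standard library are available. Lean on these libraries where they do the work, as an engineer would, in place of code of your own. Each camera call takes 0.05 s, during which the arm holds its last target. There are 200 camera calls.

### The job

Check the chair's tension spring on the bench spring tester: with the carriage still at home, press the gauge's round zero key fully down and let it come up again, then take the carriage by its cross handle and pull it against the spring until its pointer is in line with the pointer of the index on the rule. Do not overstretch the spring (no more than a centimetre past the index), do not zero the gauge while the spring is drawn out, and leave the oblong power key, the index and everything else on the bench as they are. Finish while still holding the handle steady at the index, so that the gauge can be read; do not let go.

Things in the scene. Friction and masses are not known exactly. Their poses are not given: they have to be found in the camera images.
- tester: spring tester fixed to the bench: grey bed 116 x 350 mm (x, y), 12 mm high; origin on the bench top, mid-length. +y = pull direction (about robot's left), -x = side near the robot, z up. At the -y end a black gauge 70 x 110 mm, face up at 66 mm, with a window and two grey keys; a spring 17 mm thick (axis 50 mm up) runs from it along +y to the carriage. Rule at x = -50 mm, 32 mm high
- zero_key_top (a point): centre of the top of the round zero key, 21 mm across, on the gauge's face on the side near the robot; its top stands 74 mm above the bench, 8 mm proud of the face. Pressed straight down
- zero_key (a joint): travel of the zero key in m: 0 up, 0.005 fully down (a spring; 2 N starts it, 4 N takes it fully down; it comes up by itself)
- power_key_top (a point): centre of the top of the oblong power key (9 x 18 mm, top 72 mm above the bench), 38 mm from the zero key across the gauge, on the side away from the robot; must not be pressed
- power_key (a joint): travel of the power key in m: 0 up, 0.005 fully down
- carriage_handle (a point): middle of the carriage's cross handle: a round steel bar 14 mm thick along the tester's x (across the pull), centre 94 mm above the bench, straight for 52 mm, on two legs 72 mm apart, 47 mm free under it. Pinch it from above, a finger before and one behind it (closing along the tester's y; 35 mm or more free on both sides). The point has the tester's axes
- carriage (a joint): how far the carriage is drawn out along the tester's +y, in m: 0 at home, end stop at 0.092. The spring draws it home with 4 N at 0, rising 1.2 N for each 10 mm (13.6 N at 80 mm)
- carriage_pointer (a point): tip of the carriage's pointer over the rule, 34 mm above the bench; moves with the carriage. Lies at the tester's y = +36 mm at home
- index_pointer (a point): tip of the pointer of the index, a small dark steel cursor (16 mm along the rule) clamped on the rule's near side by a brass thumbscrew; same x and height in the tester's frame as the carriage's pointer. The mark to pull to: both pointers at the same y in the tester's frame
- index (a joint): where the index is clamped, in m: the carriage's travel at which the two pointers are in line (between 0.045 and 0.08)
- spare_spring: bystander: a second spring, 17 mm thick and 68 mm long, lying loose near the tester; not part of the job
- marker: bystander: white felt marker with a black cap, 18 x 134 mm, lying loose on the bench, left and near the robot
- webbing_roll: bystander: roll of brown webbing, 95 mm across and 50 mm high, on the left

How it is judged:
By the outcome, as a careful person would: the job done as asked, in the order asked, and still so for the second after the job is handed in, while the arm keeps its last pose, push and grip.
It also fails if it takes over 43 s, if anything falls off the work surface, if the arm or the gripper's body presses on something with over 40 N, if the wrist force passes 120 N, or if a joint passes its speed limit or range.

## Working session

There is one attempt and no reset: what is moved stays moved. The work goes in short steps, Python scripts to look and compute and a tool call to move; the robot and the scene stay as the last step left them, time stands still between calls to the robot, and variables do not carry over. Pictures are saved under pics/ and viewed, at most 10 in all, crops included, and the job is handed in when it is done.

Besides the shell and the picture viewer there is one more tool, called after ">>>" as name(argument=value, ...), one argument or row to a line, values as JSON. arm_command: Moves the arm, as the interface text tells. Its arguments: {"type":"object","properties":{"motion":{"type":"array"},"newtons":{"type":"number"}},"required":["motion"]}

```bash
mkdir -p pics; cat > h.py <<'E'
import numpy as np, cv2, pickle
from scipy.spatial.transform import Rotation as R
from station import manip
def shot(n,f=None):
    c=manip.camera(n); 
    if f: cv2.imwrite('pics/'+f,c['color'][...,::-1]); pickle.dump(c,open('pics/'+f+'.pkl','wb'))
    return c
def ray(c,u,v,z):
    d=np.array(c['rotation'])@np.linalg.inv(c['K'])@np.array([u,v,1.]); p=np.array(c['position'])
    return p+d*(z-p[2])/d[2]
def proj(c,P):
    q=np.array(c['K'])@np.array(c['rotation']).T@(np.array(P)-c['position']); return q[:2]/q[2]
E
python3 - <<'E'
from h import *
a=shot('top','top1.png');b=shot('side','side1.png')
print(manip.read_state()); print(a['position'],b['position'])
E
```

```text
{'time': 0.1, 'joints': array([-9.62419314e-01,  3.85490143e-01,  6.75247392e-03, -4.17557569e-04,
       -1.19400795e+00, -2.58589048e-01]), 'joint_vel': array([-0.00037878, -0.0008195 ,  0.00336015,  0.00133313, -0.00096662,
       -0.00117519]), 'effort': array([-4.49196668e-04, -3.91689670e+01,  1.87934089e+01,  4.23196390e+00,
        1.34091094e-02, -8.40211987e-05]), 'tool_pos': array([ 0.21400365, -0.58664223,  0.22156133]), 'orientation': array([ 5.46329230e-01, -3.09324883e+00, -3.03436723e-03]), 'force': array([-0.09550925,  0.50179271,  0.33024892]), 'moment': array([ 0.04154653, -0.0052779 ,  0.03856504]), 'grip_force': 0.0, 'width': 0.9980682467508286}
[0.19207501 0.28807712 1.25488726] [0.31179904 0.93386837 0.60023755]
```

View pics/top1.png

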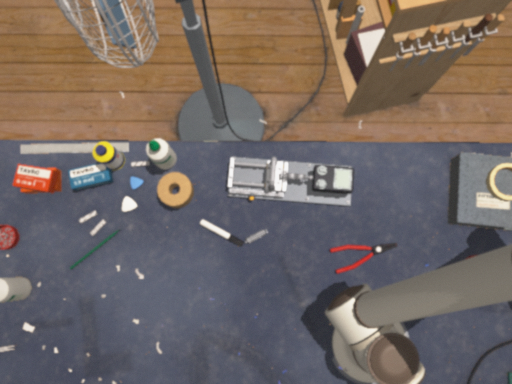

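View pics/side1.png

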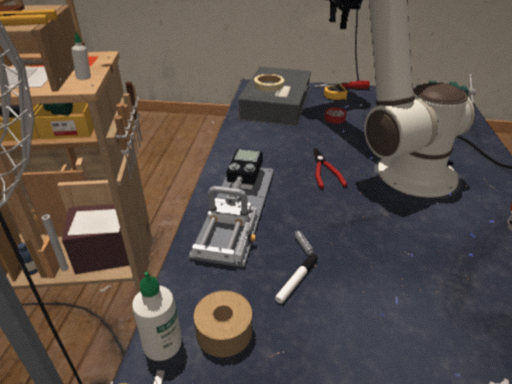

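The top view shows the tester at about (228–353, 157–205), with the gauge on the right, the handle near (275,178) and the brass index screw near (251,198). I'll zoom in on both views.

```bash
python3 - <<'E'
from h import *
a=pickle.load(open('pics/top1.png.pkl','rb'));b=pickle.load(open('pics/side1.png.pkl','rb'))
A=cv2.resize(a['color'][145:215,220:360,::-1],None,fx=5.5,fy=5.5,interpolation=cv2.INTER_CUBIC)
cv2.imwrite('pics/topc.png',A)
B=cv2.resize(b['color'][140:275,185:285,::-1],None,fx=4.4,fy=4.4,interpolation=cv2.INTER_CUBIC)
cv2.imwrite('pics/sidec.png',B)
for uv in [(228,157),(353,163),(351,205),(228,194)]: print(ray(a,*uv,0.012))
E
```

```text
Traceback (most recent call last):
  File "h.py", line 10, in ray
    return p+d*(z-p[2])/d[2]
                        ~^^^
IndexError: invalid index to scalar variable.
```

View pics/topc.png

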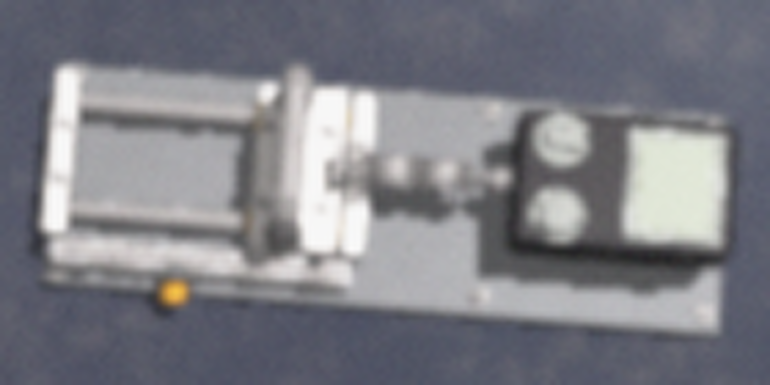

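```bash
python3 - <<'E'
s=open('h.py').read()
s=s.replace("def shot","def rot(c):\n    r=np.array(c['rotation']); return r if r.shape==(3,3) else (R.from_rotvec(r).as_matrix() if r.size==3 else R.from_quat(r).as_matrix())\ndef shot",1)
s=s.replace("d=np.array(c['rotation'])@np.linalg.inv(c['K'])","d=rot(c)@np.linalg.inv(np.array(c['K']).reshape(3,3))").replace("np.array(c['rotation']).T","rot(c).T")
open('h.py','w').write(s)
E
python3 - <<'E'
from h import *
a=pickle.load(open('pics/top1.png.pkl','rb'))
print(a['rotation'],a['K'])
f=lambda x,y,z: ray(a,220+(x+.5)/5.5-.5,145+(y+.5)/5.5-.5,z).round(4)
C=[f(55,65,.02),f(722,330,.012),f(42,282,.012)]
print('corners',C)
print('keys',f(558,212,.074),f(562,138,.072))
print('handle',f(295,70,.094),f(270,250,.094),f(283,165,.094)); print('screw',f(174,293,.03))
s=manip.read_state(); print(R.from_rotvec(s['orientation']).as_matrix().round(3))
E
```

```text
[-2.14248688  2.13007222 -0.17082697] [[445.04836602   0.         262.128637  ]
 [  0.         445.04836602 197.17855351]
 [  0.           0.           1.        ]]
corners [array([0.5107, 0.3847, 0.02  ]), array([0.3749, 0.0407, 0.012 ]), array([0.3979, 0.39  , 0.012 ])]
keys [0.4239 0.1321 0.074 ] [0.4616 0.1292 0.072 ]
handle [0.4898 0.2618 0.094 ] [0.4005 0.2737 0.094 ] [0.4424 0.2676 0.094 ]
screw [0.3896 0.3215 0.03  ]
[[-0.939 -0.343 -0.001]
 [-0.343  0.939  0.002]
 [ 0.     0.002 -1.   ]]
```

```bash
cat >> h.py <<'E'
def to(P,yaw=86.0):
    s=manip.read_state(); M=R.from_rotvec(s['orientation']).as_matrix()
    d=M.T@(np.array(P)-s['tool_pos']); cur=np.degrees(np.arctan2(M[1,1],M[0,1]))
    print('shift',d.round(4),'turn',round(cur-yaw,2),'t',s['time'],'F',s['force'].round(1),'tcp',s['tool_pos'].round(4))
E
python3 - <<'E'
from h import *
to([.44,-.35,.30]);to([.45,-.1,.3]);to([.42,.16,.30])
E
```

```text
shift [-0.2934  0.1451 -0.0782] turn 24.03 t 0.1 F [-0.1  0.5  0.3] tcp [ 0.214  -0.5866  0.2216]
shift [-0.3884  0.3765 -0.0777] turn 24.03 t 0.1 F [-0.1  0.5  0.3] tcp [ 0.214  -0.5866  0.2216]
shift [-0.4493  0.6311 -0.0772] turn 24.03 t 0.1 F [-0.1  0.5  0.3] tcp [ 0.214  -0.5866  0.2216]
```

>>> arm_command(
  motion=[
    [1,[-0.04,0.02,-0.03],0],
    [1,[-0.08,0.04,-0.06],0],
    [1,[-0.13,0.06,-0.08],0],
    [1,[-0.17,0.085,-0.08],0],
    [1,[-0.215,0.105,-0.08],0],
  ],
  newtons=20,
)

```text
time: 0.6
tool_pos: [0.3739, -0.4207, 0.3034]
orientation: [-0.545, 3.092, -0.002]
force: [1.7, -0.6, -0.8]
width: 0.634
grip_force: 0.0
```

>>> arm_command(
  motion=[
    [1,[-0.03,0.04,0],0],
    [1,[-0.06,0.08,0],0],
    [1,[-0.08,0.12,0],0],
    [1,[-0.1,0.16,0],0],
    [1,[-0.12,0.205,0],0],
  ],
)

```text
time: 1.1
tool_pos: [0.4152, -0.1867, 0.3019]
orientation: [0.546, -3.093, -0.0]
force: [1.0, 0.1, -0.1]
width: 0.168
grip_force: 0.0
```

>>> arm_command(
  motion=[
    [1,[-0.02,0.045,0],8],
    [1,[-0.04,0.09,0],16],
    [1,[-0.06,0.14,0],24],
    [1,[-0.08,0.18,0],24],
    [1,[-0.09,0.22,0],24],
  ],
)

```text
time: 1.6
tool_pos: [0.4248, 0.0364, 0.3022]
orientation: [-0.111, -3.14, -0.0]
force: [1.3, 0.4, -0.1]
width: 0.003
grip_force: 0.0
```

```bash
python3 - <<'E'
from h import *
to([.42,.16,.30])
E
```

```text
shift [0.0135 0.123  0.0022] turn -0.05 t 1.6 F [ 1.3  0.4 -0.1] tcp [0.4248 0.0364 0.3022]
```

>>> arm_command(
  motion=[
    [1,[0,0.05,0],0],
    [1,[0.01,0.09,0],0],
    [1,[0.01,0.12,0],0],
    [1,[0.01,0.12,0],0],
    [1,[0.01,0.12,0],0],
  ],
)

```text
time: 2.1
tool_pos: [0.423, 0.1553, 0.3019]
orientation: [-0.106, -3.139, 0.001]
force: [0.0, -0.3, -0.2]
width: 0.002
grip_force: 0.0
```

```bash
python3 - <<'E'
from h import *
w=shot('wrist','w1.png'); print(w['position'],manip.read_state()['tool_pos'])
print(proj(w,[.424,.132,.074]),proj(w,[.442,.2676,.094]),proj(w,[.39,.32,.034]))
E
```

```text
[0.34433726 0.16068009 0.46381465] [0.42311029 0.15467448 0.30200572]
[241.95042847 163.87134038] [353.68739755 174.2047314 ] [380.58099205 123.55709444]
```

View pics/w1.png

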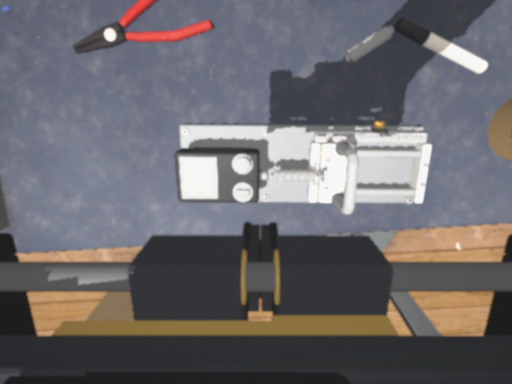

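The zero key is at (242,163), which matches the predicted pixel. The handle bar spans about (347,143)–(348,212), and the index screw is near (379,125).

```bash
python3 - <<'E'
from h import *
a=pickle.load(open('pics/w1.png.pkl','rb'))
cv2.imwrite('pics/w1c.png',cv2.resize(a['color'][115:220,300:440,::-1],None,fx=5.5,fy=5.5,interpolation=cv2.INTER_CUBIC))
for uv,z in [((242,163),.074),((242.5,191),.072),((347,143),.094),((348,212),.094),((183,125),.012),((425,125),.012)]: print(uv,ray(a,*uv,z).round(4))
E
```

```text
(242, 163) [0.4229 0.1322 0.074 ]
(242.5, 191) [0.4604 0.1295 0.072 ]
(347, 143) [0.4035 0.2592 0.094 ]
(348, 212) [0.4905 0.2612 0.094 ]
(183, 125) [0.375  0.0488 0.012 ]
(425, 125) [0.3987 0.391  0.012 ]
```

View pics/w1c.png

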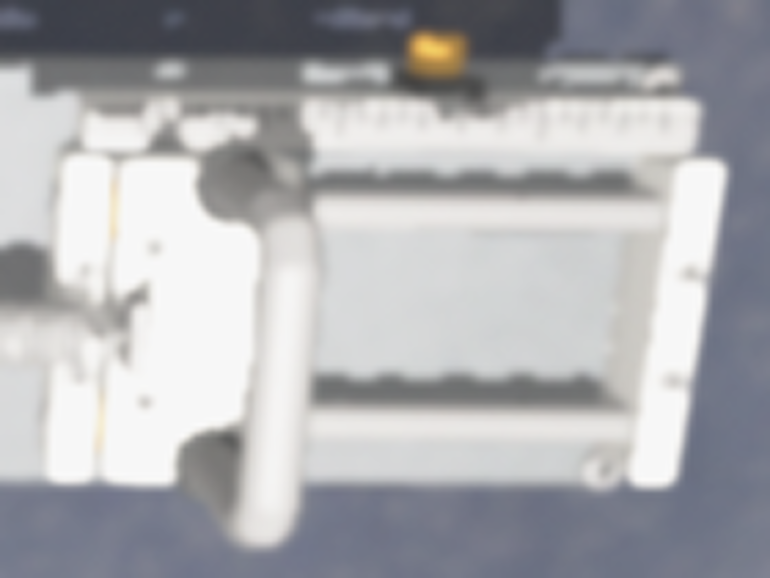

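```bash
python3 - <<'E'
from h import *
a=pickle.load(open('pics/w1.png.pkl','rb'))
f=lambda x,y,z: ray(a,300+(x+.5)/5.5-.5,115+(y+.5)/5.5-.5,z).round(4)
print('handle',f(292,215,.094),f(265,530,.094),f(281,370,.094))
print('index',f(460,108,.034),'carr ptr',f(285,130,.034), 'screw', f(437,50,.03))
to([.423,.132,.10]);to([.423,.132,.069])
E
```

```text
handle [0.4167 0.266  0.094 ] [0.4891 0.2609 0.094 ] [0.4514 0.2641 0.094 ]
index [0.4046 0.3241 0.034 ] carr ptr [0.407  0.2811 0.034 ] screw [0.3904 0.3194 0.03  ]
shift [-0.0016 -0.0225  0.202 ] turn 0.05 t 2.15 F [-1.3 -0.4  0.5] tcp [0.4231 0.1547 0.302 ]
shift [-0.0017 -0.0225  0.233 ] turn 0.05 t 2.15 F [-1.3 -0.4  0.5] tcp [0.4231 0.1547 0.302 ]
```

>>> arm_command(
  motion=[
    [1,[-0.001,-0.0225,0.04],0],
    [1,[-0.001,-0.0225,0.085],0],
    [1,[-0.001,-0.0225,0.13],0],
    [1,[-0.001,-0.0225,0.17],0],
    [1,[-0.001,-0.0225,0.2],0],
  ],
)

```text
time: 2.65
tool_pos: [0.4219, 0.1304, 0.1004]
orientation: [-0.113, -3.138, 0.002]
force: [-0.7, -0.5, 0.9]
width: 0.004
grip_force: 0.0
```

>>> arm_command(
  motion=[
    [1,[0,0,0.01],0],
    [1,[0,0,0.017],0],
    [1,[0,0,0.02],0],
    [1,[0,0,0.02],0],
  ],
)

```text
time: 3.05
tool_pos: [0.4236, 0.1328, 0.0833]
orientation: [0.109, 3.138, 0.002]
force: [-0.5, -0.2, 0.7]
width: 0.005
grip_force: 0.0
```

```bash
python3 - <<'E'
from h import *
to([.423,.132,.069])
w=shot('wrist','w2.png')
cv2.imwrite('pics/w2c.png',w['color'][60:300,100:420,::-1].repeat(2,0).repeat(2,1))
print(proj(w,[.423,.132,.074]))
E
```

```text
shift [ 0.0006 -0.0009  0.0143] turn 0.03 t 3.05 F [-0.5 -0.2  0.7] tcp [0.4236 0.1328 0.0833]
[258.925514  234.0226919]
```

View pics/w2c.png

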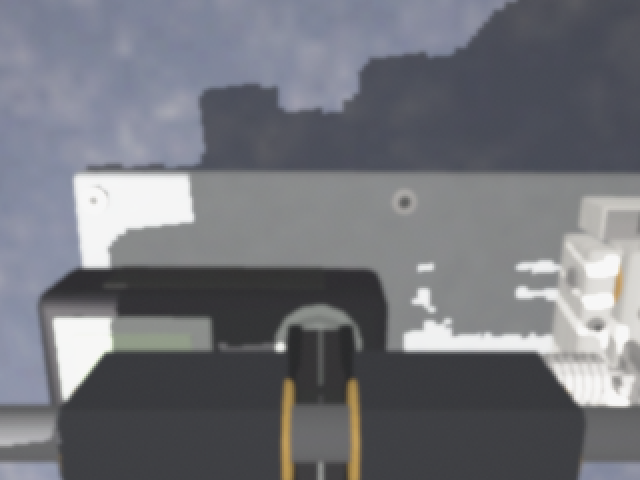

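The closed fingertips are centred over the round zero key (crop 320,330). Pressing it now.

>>> arm_command(
  motion=[
    [1,[0,0,0.004],0],
    [1,[0,0,0.008],0],
    [1,[0,0,0.011],0],
    [1,[0,0,0.013],0],
    [1,[0,0,0.013],0],
  ],
)

```text
time: 3.6
tool_pos: [0.4232, 0.1328, 0.0696]
orientation: [0.108, 3.139, 0.001]
force: [-0.1, -0.0, 3.4]
width: 0.003
grip_force: 1.9
```

>>> arm_command(
  motion=[
    [1,[0,0,0.001],0],
    [1,[0,0,0.002],0],
    [1,[0,0,0.002],0],
    [1,[0,0,0.002],0],
  ],
)

```text
time: 4.0
tool_pos: [0.4233, 0.1329, 0.0692]
orientation: [0.107, 3.139, 0.001]
force: [-5.5, 0.2, 16.3]
width: 0.006
grip_force: 8.4
```

Bottomed out at 16 N. I'll lift off, open the gripper and move above the handle.

>>> arm_command(
  motion=[
    [1,[0,0,-0.02],0],
    [1,[0,0,-0.06],0],
    [1,[0,0,-0.1],0],
    [-1,[0,0,-0.14],0],
    [-1,[0,0,-0.14],0],
  ],
  newtons=40,
)

```text
time: 4.5
tool_pos: [0.4257, 0.134, 0.2126]
orientation: [0.107, 3.13, 0.01]
force: [0.3, -0.4, 0.8]
width: 0.112
grip_force: 0.0
```

```bash
python3 - <<'E'
from h import *
to([.4525,.264,.21])
E
```

```text
shift [-0.0179  0.1315  0.0036] turn 0.09 t 4.5 F [ 0.3 -0.4  0.8] tcp [0.4257 0.134  0.2126]
```

>>> arm_command(
  motion=[
    [-1,[-0.01,0.045,0],0],
    [-1,[-0.018,0.09,0],0],
    [-1,[-0.018,0.13,0],0],
    [-1,[-0.018,0.131,0],0],
    [-1,[-0.018,0.131,0],0],
  ],
)

```text
time: 5.0
tool_pos: [0.4491, 0.2622, 0.2058]
orientation: [-0.107, -3.137, 0.003]
force: [0.4, -0.2, 0.2]
width: 0.557
grip_force: 0.0
```

```bash
python3 - <<'E'
from h import *
to([.4525,.264,.075])
w=shot('wrist','w3.png')
cv2.imwrite('pics/w3c.png',cv2.resize(w['color'][100:300,150:400,::-1],None,fx=3,fy=3,interpolation=cv2.INTER_CUBIC))
print(proj(w,[.4525,.264,.094]))
E
```

```text
shift [-0.0035  0.0023  0.1307] turn 0.1 t 5.0 F [ 0.4 -0.2  0.2] tcp [0.4491 0.2622 0.2058]
[262.71724344 190.85198736]
```

View pics/w3c.png

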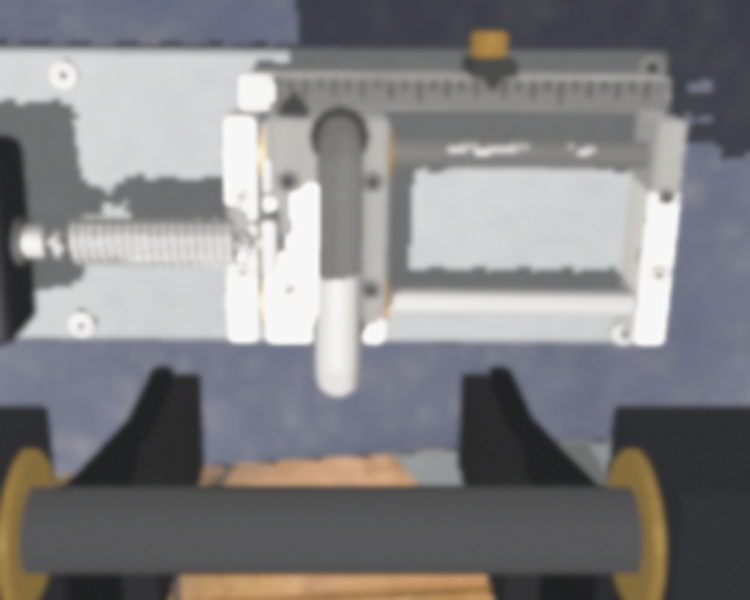

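The carriage pointer tip is at crop (293,92), the index tip at (490,86), and the bar runs (338,130)–(337,393). All are clear.

```bash
python3 - <<'E'
from h import *
a=pickle.load(open('pics/w3.png.pkl','rb'))
f=lambda x,y,z: ray(a,150+(x+.5)/3-.5,100+(y+.5)/3-.5,z).round(4)
c,i=f(293,92,.034),f(490,86,.034); yt=np.array([.0685,.9977,0])
print(c,i,'travel',(i-c)@yt, 'handle',f(338,150,.094),f(337,390,.094),f(337.5,265,.094))
print('bed edge',f(0,47,.012),f(665,52,.012))
to([.4525,f(337.5,265,.094)[1],.075])
E
```

```text
[0.403  0.2515 0.034 ] [0.4057 0.3204 0.034 ] travel 0.06892648000000003 handle [0.4148 0.2662 0.094 ] [0.4907 0.2607 0.094 ] [0.4498 0.2637 0.094 ]
bed edge [0.3813 0.1438 0.012 ] [0.4001 0.3886 0.012 ]
shift [-0.0035  0.0028  0.1311] turn 0.05 t 5.05 F [-1.4  0.2 -0.9] tcp [0.4491 0.2614 0.2061]
```

>>> arm_command(
  motion=[
    [-1,[-0.003,0.0025,0.03],0],
    [-1,[-0.003,0.0025,0.06],0],
    [-1,[-0.003,0.0025,0.09],0],
    [-1,[-0.003,0.0025,0.115],0],
    [-1,[-0.003,0.0025,0.132],0],
  ],
)

```text
time: 5.55
tool_pos: [0.452, 0.2619, 0.0735]
orientation: [-0.111, -3.137, 0.004]
force: [-0.2, 0.1, 0.1]
width: 0.984
grip_force: 0.0
```

>>> arm_command(
  motion=[
    [-1,[0,0,0],0],
    [1,[0,0,0],0],
    [1,[0,0,0],0],
    [1,[0,0,0],0],
    [1,[0,0,0],0],
  ],
)

```text
time: 6.05
tool_pos: [0.4534, 0.2645, 0.0763]
orientation: [0.108, 3.138, 0.002]
force: [-0.6, 1.2, -0.3]
width: 0.722
grip_force: 0.0
```

>>> arm_command(
  motion=[
    [1,[0,0,0],0],
    [1,[0,0,0],0],
    [1,[0,0,0],0],
    [1,[0,0,0],0],
  ],
)

```text
time: 6.45
tool_pos: [0.453, 0.2643, 0.0754]
orientation: [0.108, 3.14, -0.0]
force: [-0.1, 0.3, -0.8]
width: 0.353
grip_force: 0.0
```

>>> arm_command(
  motion=[
    [1,[0,0,0],0],
    [1,[0,0,0],0],
    [1,[0,0,0],0],
    [1,[0,0,0],0],
    [1,[0,0,0],0],
  ],
)

```text
time: 6.95
tool_pos: [0.453, 0.2642, 0.0753]
orientation: [-0.109, -3.14, 0.0]
force: [-0.6, -0.1, -0.5]
width: 0.146
grip_force: 40.0
```

>>> arm_command(
  motion=[
    [1,[0,0.012,0],0],
    [1,[0,0.025,0],0],
    [1,[0,0.04,0],0],
    [1,[0,0.052,0],0],
    [1,[0,0.06,0],0],
  ],
)

```text
time: 7.45
tool_pos: [0.4571, 0.3206, 0.0753]
orientation: [-0.108, -3.137, 0.012]
force: [4.9, -12.1, 4.4]
width: 0.152
grip_force: 40.0
```

>>> arm_command(
  motion=[
    [1,[0,0,0],0],
    [1,[0,0,0],0],
    [1,[0,0,0],0],
  ],
)

```text
time: 7.75
tool_pos: [0.4571, 0.32, 0.0753]
orientation: [-0.109, -3.137, 0.012]
force: [3.4, -10.1, 3.1]
width: 0.144
grip_force: 40.0
```

```bash
python3 - <<'E'
from h import *
to([.4577,.3330,.0753])
w=shot('wrist','w4.png'); print(proj(w,[.4057,.3204,.034]))
cv2.imwrite('pics/w4c.png',cv2.resize(w['color'][100:260,170:350,::-1],None,fx=4,fy=3.75,interpolation=cv2.INTER_CUBIC))
E
```

```text
shift [ 0.0003  0.013  -0.0001] turn 0.02 t 7.75 F [  3.4 -10.1   3.1] tcp [0.4571 0.32   0.0753]
[255.76915269 141.36708644]
```

View pics/w4c.png

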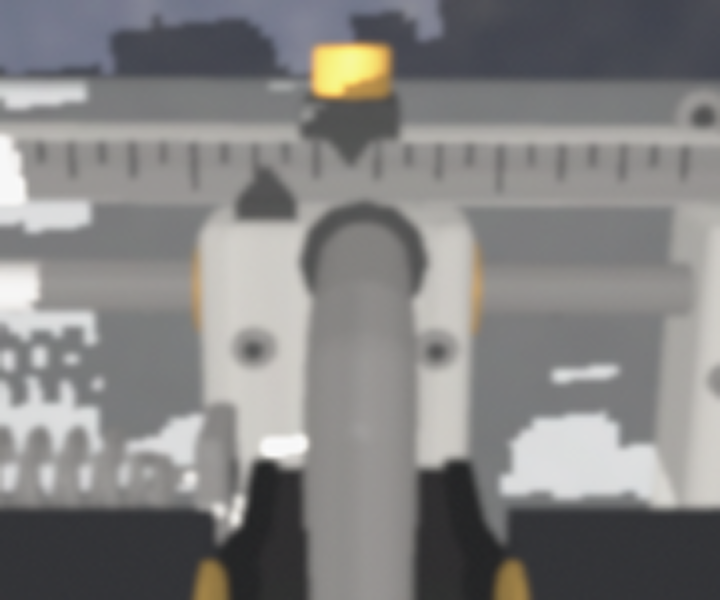

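The carriage tip is at crop (264,168) and the index tip at (351,165), so some travel is still needed.

```bash
python3 - <<'E'
from h import *
a=pickle.load(open('pics/w4.png.pkl','rb'))
f=lambda x,y,z: ray(a,170+(x+.5)/4-.5,100+(y+.5)/3.75-.5,z).round(4)
c,i=f(264,168,.034),f(351,165,.034); print(c,i,(i-c)@[.07,.9975,0])
E
```

```text
[0.4068 0.3072 0.034 ] [0.4072 0.3213 0.034 ] 0.014092750000000003
```

>>> arm_command(
  motion=[
    [1,[0,0.006,0],0],
    [1,[0,0.011,0],0],
    [1,[0,0.014,0],0],
    [1,[0,0.014,0],0],
    [1,[0,0.014,0],0],
  ],
)

```text
time: 8.3
tool_pos: [0.458, 0.3332, 0.0753]
orientation: [-0.109, -3.137, 0.015]
force: [4.5, -11.6, 4.0]
width: 0.148
grip_force: 40.0
```

```bash
python3 - <<'E'
from h import *
to([.4577,.3330,.0753])
w=shot('wrist','w5.png')
cv2.imwrite('pics/w5c.png',cv2.resize(w['color'][90:170,210:310,::-1],None,fx=7,fy=7,interpolation=cv2.INTER_CUBIC))
E
```

```text
shift [ 0.0003 -0.0002 -0.    ] turn 0.01 t 8.3 F [  4.5 -11.6   4. ] tcp [0.458  0.3332 0.0753]
```

View pics/w5c.png

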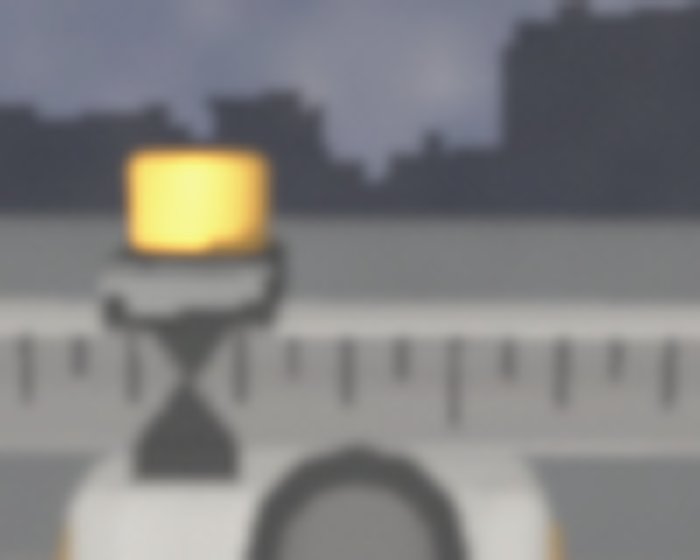

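The two pointer tips meet at crop (187,381), aligned within about 0.3 mm. I'll let it settle and hand in.

>>> arm_command(
  motion=[
    [1,[0,0,0],0],
    [1,[0,0,0],0],
    [1,[0,0,0],0],
  ],
)

```text
time: 8.65
tool_pos: [0.458, 0.333, 0.0752]
orientation: [-0.11, -3.137, 0.015]
force: [5.3, -12.9, 3.8]
width: 0.15
grip_force: 40.0
```

```bash
python3 - <<'E'
from h import *
to([.458,.3332,.0753]); print(manip.finish_job())
E
```

```text
shift [ 0.      0.0002 -0.0001] turn -0.0 t 8.65 F [  5.3 -12.9   3.8] tcp [0.458  0.333  0.0752]
the job is handed in; nothing more can be done
None
```

I zeroed the gauge with the carriage at home, pulled the carriage until its pointer was in line with the index (within about 0.3 mm), and handed the job in at 8.65 s with the gripper still holding the handle.

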